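Unlatch and raise the hold-down bar of a board fixture

TASK

Slide the barrel bolt on the board-repair fixture fully home into its keeper so the board tray is locked; then pull the hold-down bar's spring latch sideways by its tab, lift the bar's coupler off the ball stud, and finish while still holding the bar up with the gripper, the coupler about 8 cm above where it sat. Do not let go at the end, leave the bolt home, and do not disturb the bottle, tin or screwdriver standing around.

Things in the scene. Friction and masses are not known exactly. Their poses are not given: they have to be found in the camera images.
- fixture: fixed aluminium base of a circuit-board fixture, 280 mm (x) by 300 mm (y -195 to +105), 12 mm thick. Origin on the table; x runs along the hold-down bar from ball to hinge, y to the left, z up; offsets elsewhere are in this frame. Bolt on its -y side; a dark steel bar along its middle (26 mm wide, top 68 mm up) over a tray with a green board (top 27 mm up).
- bolt_knob (a point): centre of the bolt's upright round steel knob: 16 mm diameter, 44 to 71 mm above the table, this point at 58 mm. It slides along the fixture's y at x = 0, from y = -145 mm (joint 0) to -105 mm (joint 0.040). Guides and keeper beside it are at most 36 mm high; the bar is 90 mm away on the +y side.
- bolt (a joint): travel of the barrel bolt in m along the fixture's +y: 0 = drawn back, 0.040 = fully home in the keeper (hard stop). Sliding friction about 2 N; it stays where it is left.
- latch_tab (a point): grip point of the latch's upright steel tab: 10 mm thick along y, 26 mm wide along x, 34 to 100 mm above the table with the bar down, this point at 84 mm. With bar down and latch shut it is at x = -90, y = +65 mm; 43 mm of free space lies between tab and coupler housing. It moves with latch and bar and turns with the bar.
- latch (a joint): pull of the spring latch in m along the fixture's +y: 0 = shut, its jaw under the flat underside of the ball head holds the bar down; the jaw is clear from about 0.008; stop at 0.018. About 5 N to start, 11 N at the stop; the spring shuts it when let go.
- tongue (a joint): angle in rad of the hold-down bar (the tongue) about its hinge: 0 = down on the ball, grows as the free end rises, at most 1.0. Free-swinging, about 0.35 kg with the latch; falls back if not held; about 2 N lifts it at the tab. The coupler is 190 mm from the hinge: 0.42 rad is about 8 cm up.
- hinge (a point): centre of the bar's hinge pin, which lies along the fixture's y at x = +100 mm, 62 mm above the table.
- coupler (a point): middle of the top of the coupler housing (46 x 34 mm in x and y) at the bar's free end, which sits over the ball stud; with the bar down it is at x = -90, y = 0, 72 mm above the table.
- spray: white bottle, 32 mm diameter, 110 mm tall, origin under its foot; a bystander
- tin: low steel tin, 48 mm diameter, 45 mm tall, origin under its foot; a bystander
- driver: screwdriver, 160 mm long, lying on the table; a bystander

How it is judged:
By the outcome, as a careful person would: the job done as asked, in the order asked, and still so for the second after the job is handed in, while the arm keeps its last pose, push and grip.
It also fails if it takes over 38 s, if anything falls off the work surface, if the arm or the gripper's body presses on something with over 40 N, if the wrist force passes 120 N, or if a joint passes its speed limit or range.

ROBOT

A 6-joint arm with a two-finger parallel gripper is mounted at the origin on the work surface. World frame = base frame: x ahead of the robot, y to its left, z up, the work surface at z = 0. Lengths are in m, angles in rad, forces in N, time in s.
With the tool pointing down it reaches from about 0.4 to 0.825 m from the base axis. Payload 7 kg.
Tool frame: the origin (TCP) lies midway between the tips of the shut fingers; the grasp point (between the pads) lies arm.hold_point_z behind it (arm.hold_point_z is the distance from the TCP to the grasp point, in m); z points along the fingers, y is the line along which they close (so a half turn about z gives the same grasp; the last joint's range is limited). The gripper opens to 88 mm and grips with 3 to 60 N. Pads are 19 mm wide; open, the fingers measure 130 mm over their backs; the gripper's body (78 mm by 193 mm) begins 47 mm behind the grasp point.
Start: joints at [1.634, 0.359, 0.012, 0, -1.224, -0.288], TCP at [0.15, 0.658, 0.227] pointing down, gripper open.
Joint ranges: [-3.07, 3.07], [-1.43, 2.12], [-1.02, 1.25], [-3.03, 1.67], [-3.05, -0], [-3.03, 3.03]. Speed limits (rad/s): [2.39, 2.39, 3.01, 3.14, 3.14, 3.14].

INTERFACE

Orientations are given as [roll, pitch, yaw] about the fixed x, y, z axes, in that order (R = Rz(yaw) Ry(pitch) Rx(roll)).
In Python, from station import arm gives the robot as it stands.
- The arm moves only by the shell command python3 -m crank 'ROWS' [OPENING] [FORCE]. ROWS is JSON, a list that holds one entry, the list of rows, each a list of 4 numbers: the shift along the tool's x, y, z in units of 25 mm (1.0 is 25 mm), then the turn about the tool's z in units of 5 degrees (1.0 is 5 degrees). A call has 1 to 12 rows; each row is the pose to reach, as a shift and turn from the pose commanded when the call began, along the tool's axes at that moment; what a row does not reach only later rows make up. A row lasts 1/8 s, in which the tool goes at most 62.5 mm and 10.7 degrees, less where a joint would pass 70% of its speed; a pose out of reach is approached as far as the arm can. A call with a gripper value outside its range is refused whole. OPENING is the closure, from 0 (fully open) to 1 (shut), set as the call begins (- or left out, the last holds). The fingers move at their own pace and stop on an object; FORCE is the grip in N (left out, the last holds). Time passes only in rows, so rows that repeat a pose let the fingers close. It gives the time, the measured TCP pose, the force, the opening and the grip force at its end, in the units of the state.
- arm.get_state(): the state, without advancing time (a new reading comes with each control period).
- arm.grab_frame(name): name is "side" or "top"; returns (picture, depth): 384x512x3 uint8, red, green, blue; 384x512 float32, m along the optical axis (not along the pixel's ray), 0 where there is no reading.
- arm.get_calibration(name): a dict with "mtx" (3x3 intrinsics, pixels), "R" (3x3) and "t" (3): a world point X has camera coordinates R X + t. Camera axes: x right, y down, z forward; pixel columns grow to the right and rows downward; lengths in m; the calibration is good to about 2 mm. A picture is of the moment at which its call begins. get_calibration takes no time and is no camera call.
- arm.job_done(): hands the job in; it is judged then, once.
Trained networks look in the newest picture that a camera, given by its name, has taken for a name from the list of things; names that differ only in an ending like _2 or _b are one class to them, and where a whole thing is asked for, a point or a joint stands for the part that bears it (a point fixed in the world has none). Each returns a list of dicts, best first, with "score" (0 to 1); they miss things now and then, are a little off and sometimes report something else, mostly with a low value. They report only what shows in the picture. A call takes as long as a camera call.
- arm.recognise(thing, camera): "extent" ([left, top, width, height] in pixels, round what is visible of it).
- arm.trace(thing, camera): "mask" (384x512 bool, what is visible of it) and "extent" ([left, top, width, height] in pixels, round what is visible of it).
The state is a dict: "t": time; "q": joint angles; "qd": joint speeds; "joint_efforts": joint torques, N m; "eef_pos": TCP position; "ee_rot": TCP orientation; "force": force on the tool from outside, world axes, zero at the start; "moment": the same for the moment, N m; "width": finger opening in m; "gripper_force": force on a finger pad.
Only numpy, scipy, OpenCV 4.12 (cv2) and the standard library are available. Lean on these libraries where they do the work, as an engineer would, in place of code of your own. Each camera call takes 0.05 s, during which the arm holds its last target. There are 200 camera calls.

## Working session

There is one attempt and no reset: what is moved stays moved. The work goes in short steps, Python scripts to look and compute and a shell command to move; the robot and the scene stay as the last step left them, time stands still between calls to the robot, and variables do not carry over. Pictures are saved under pics/ and viewed, at most 10 in all, crops included, and the job is handed in when it is done.

```bash
ls; mkdir -p pics
cat > h.py <<'E'
import numpy as np,cv2
from station import arm
def snap(cam,fn=None):
    im,d=arm.grab_frame(cam)
    if fn: cv2.imwrite('pics/'+fn,im[:,:,::-1])
    return im,d
def world(cam,uv,z):
    c=arm.get_calibration(cam);uv=np.atleast_2d(uv).astype(float);z=np.atleast_1d(z)
    p=np.c_[uv,np.ones(len(uv))]@np.linalg.inv(c['mtx']).T*z[:,None]
    return (p-np.array(c['t']))@np.array(c['R'])
def cloud(cam,mask,d):
    v,u=np.nonzero(mask&(d>0));return world(cam,np.c_[u,v],d[v,u])
E
python3 - <<'E'
from h import *
np.set_printoptions(precision=4,suppress=True)
s=arm.get_state();print(s,arm.hold_point_z)
for c in('top','side'):
    im,d=snap(c,c+'0.png')
    for n in('fixture','bolt_knob','latch_tab','coupler','hinge','spray','tin','driver'):
        try:
            r=arm.trace(n,c)
            for k in r[:2]:
                P=cloud(c,k['mask'],d); print(c,n,round(k['score'],2),k['extent'],len(P),np.median(P,0),P.min(0),P.max(0))
        except Exception as e: print(c,n,e)
E
```

```text
pics
{'t': 0.0, 'q': array([ 1.6341,  0.3594,  0.0111, -0.0003, -1.2241, -0.2881]), 'qd': array([-0.0014,  0.0003, -0.0006, -0.0001, -0.0013,  0.0014]), 'joint_efforts': array([ -0.0003, -58.2717,  29.3048,   6.9968,   0.0069,  -0.0002]), 'eef_pos': array([0.1504, 0.6575, 0.2256]), 'ee_rot': array([ 3.1399, -0.0002, -0.2249]), 'force': array([-0.0518, -0.0547,  0.7773]), 'moment': array([ 0.07  , -0.0137,  0.0132]), 'gripper_force': 0.0, 'width': 0.08802823156327103} 0.0188
top fixture 0.73 [195.8, 143.8, 146.1, 136.1] 13180 [ 0.5939 -0.0136  0.0133] [ 0.4272 -0.1908 -0.0032] [0.7694 0.1641 0.1045]
top bolt_knob 0.63 [149.1, 230.4, 20.2, 63.0] 440 [0.4558 0.2471 0.022 ] [ 0.4089  0.2258 -0.0041] [0.5596 0.2785 0.0321]
top bolt_knob 0.56 [277.2, 191.3, 40.9, 17.8] 201 [ 0.618  -0.0956  0.0312] [ 0.6007 -0.1343  0.0117] [ 0.6369 -0.0435  0.0745]
top latch_tab 0.73 [229.1, 249.0, 22.4, 13.5] 173 [0.4887 0.0528 0.0446] [0.4715 0.0234 0.0101] [0.5037 0.074  0.1045]
top latch_tab 0.22 [227.9, 170.2, 41.4, 94.9] 1421 [0.5481 0.0305 0.0682] [ 0.4702 -0.016   0.0049] [0.7068 0.0833 0.1045]
to
[... 1481 characters left out ...]
.6, 208.2, 17.0, 29.2] 345 [0.4836 0.0624 0.0672] [0.472  0.0402 0.013 ] [0.4976 0.0839 0.1023]
side hinge 0.83 [151.6, 180.8, 190.7, 150.0] 14859 [ 0.5754 -0.0445  0.0132] [ 0.4279 -0.1965 -0.0011] [0.7686 0.1939 0.1023]
side spray 0.96 [209.4, 144.8, 12.5, 38.8] 383 [0.6622 0.2169 0.0543] [ 0.6506  0.2085 -0.0004] [0.7454 0.3855 0.1123]
side tin 0.89 [348.8, 251.5, 31.0, 35.8] 752 [ 0.7185 -0.2182  0.039 ] [ 0.7044 -0.2364 -0.0011] [ 0.7762 -0.1654  0.0481]
side tin 0.43 [169.1, 203.3, 23.0, 36.1] 384 [0.4841 0.0627 0.0684] [ 0.472   0.0402 -0.0002] [0.5294 0.1628 0.1023]
side driver 0.67 [117.5, 180.3, 55.8, 40.5] 418 [0.4489 0.2371 0.0191] [ 0.4095  0.2217 -0.0006] [0.5601 0.2942 0.0282]
```

Run:
```python
from h import *
np.set_printoptions(precision=4,suppress=True)
for c in('top','side'):
    im,d=snap(c)
    P=cloud(c,np.ones(d.shape,bool),d)
    B=P[(P[:,0]>.42)&(P[:,0]<.80)&(abs(P[:,1])<.22)]
    def rp(n,Q):
        r=cv2.minAreaRect(Q[:,:2].astype(np.float32));print(c,n,len(Q),Q.mean(0),r)
    rp('base',B[abs(B[:,2]-.012)<.004])
    rp('bar',B[(abs(B[:,2]-.069)<.006)&(abs(B[:,1]-.03)<.06)])
    rp('tab',B[(B[:,2]>.085)&(B[:,0]<.55)&(B[:,1]>0)])
    rp('knob',B[(B[:,2]>.045)&(B[:,1]<-.03)])
    rp('knobtop',B[(B[:,2]>.066)&(B[:,1]<-.03)])
    rp('high',B[(B[:,2]>.115)]) if (B[:,2]>.115).any() else 0
im=np.hstack([cv2.resize(cv2.imread('pics/top0.png')[130:300,130:380],(800,544))]);cv2.imwrite('pics/a.png',im)
cv2.imwrite('pics/b.png',cv2.resize(cv2.imread('pics/side0.png')[120:340,100:400],(800,587)))
```

```text
top base 8550 [ 0.5974 -0.0247  0.012 ] ((0.5979700684547424, -0.002376049757003784), (0.332283616065979, 0.43571555614471436), 2.7152252197265625)
top bar 1122 [0.5873 0.0294 0.0691] ((0.5840513706207275, 0.04618889093399048), (0.2259894609451294, 0.08146287500858307), 10.907540321350098)
top tab 52 [0.4842 0.0696 0.0988] ((0.48405134677886963, 0.069697804749012), (0.025464771315455437, 0.009826394729316235), 14.075691223144531)
top knob 126 [ 0.6947 -0.1724  0.0538] ((0.6768278479576111, -0.1627572476863861), (0.03610646724700928, 0.18065211176872253), 49.89436721801758)
top knobtop 32 [ 0.6203 -0.1013  0.0706] ((0.6203102469444275, -0.10131257027387619), (0.012374411337077618, 0.012879369780421257), 88.10562133789062)
side base 10083 [ 0.5838 -0.059   0.0126] ((0.6006495356559753, -0.0205966979265213), (0.28166183829307556, 0.439521849155426), 14.536766052246094)
side bar 1267 [0.5751 0.0235 0.0695] ((0.5890824794769287, 0.031580306589603424), (0.22941237688064575, 0.08628255128860474), 3.4185006618499756)
side tab 115 [0.4844 0.0644 0.0953] ((0.4845297932624817, 0.06664726138114929), (0.026393946260213852, 0.012550991959869862), 14.370426177978516)
side knob 290 [ 0.6903 -0.1721  0.0521] ((0.6764618158340454, -0.16724389791488647), (0.04057379439473152, 0.178606316447258), 50.95268249511719)
side knobtop 51 [ 0.6202 -0.1056  0.0703] ((0.6207265853881836, -0.10466275364160538), (0.013322779908776283, 0.01312444917857647), 53.59347152709961)
```

View pics/a.png

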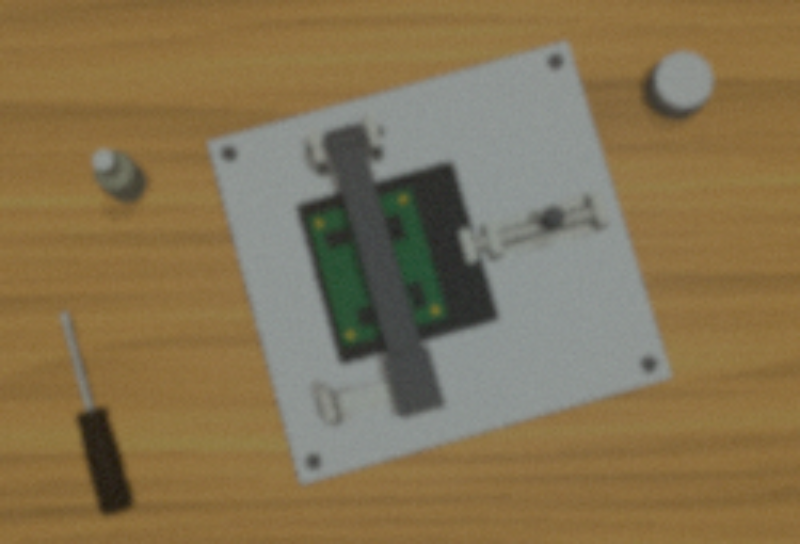

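View pics/b.png

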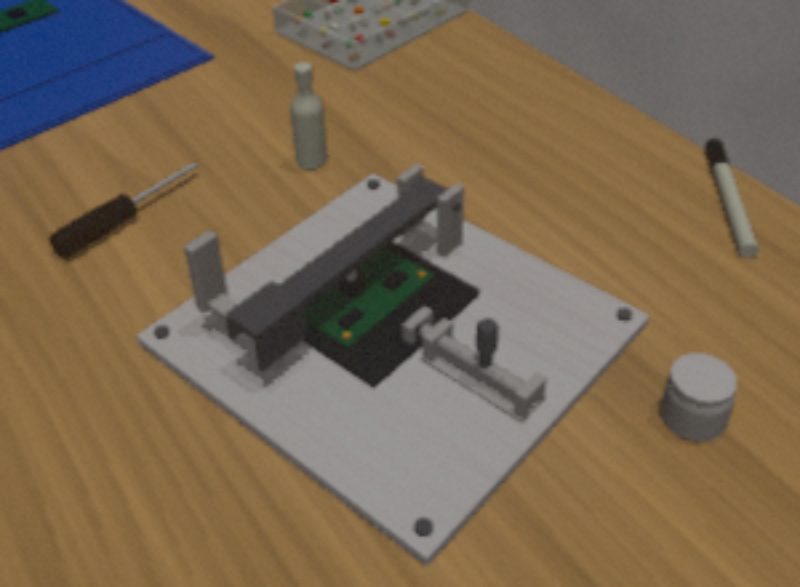

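The knob is at (550,217) and the tab at (328,403) in the top crop. The fixture is at about (0.5875, 0.027) with yaw about 14.3°, and the bolt joint is at about 0.011. First I move above the knob with the tool's y along -fixture y.

```bash
python3 -m crank '[[[25.1,25.5,0,-5.4],[25.1,25.5,0,-5.4],[25.1,25.5,0,-5.4],[25.1,25.5,0,-5.4],[25.1,25.5,0,-5.4],[25.1,25.5,0,-5.4],[25.1,25.5,0,-5.4],[25.1,25.5,0,-5.4],[25.1,25.5,0,-5.4],[25.1,25.5,0,-5.4],[25.1,25.5,0,-5.4],[25.1,25.5,0,-5.4]]]' 0.4 20
cat >> h.py <<'E'
def todo(X,yaw):
    from scipy.spatial.transform import Rotation as R
    s=arm.get_state();M=R.from_euler('xyz',s['ee_rot'])
    print('t',s['t'],'pos',s['eef_pos'].round(4),'yaw',s['ee_rot'][2].round(4),'units',(M.inv().apply(np.array(X)-s['eef_pos'])/.025).round(2),'turn',((s['ee_rot'][2]-yaw)/np.radians(5)).round(2),'F',s['force'].round(1),'w',s['width'])
E
python3 -c "
from h import *
todo([.6205,-.103,.12],.2496)"
```

```text
t: 2.5
eef_pos: [0.5452, 0.0178, 0.227]
ee_rot: [-3.141, -0.001, 0.247]
force: [0.4, 1.5, -0.3]
width: 0.0525
gripper_force: 0.0
t 2.5 pos [0.5452 0.0178 0.227 ] yaw 0.2466 units [1.74 5.42 4.28] turn -0.03 F [ 0.4  1.5 -0.3] w 0.052476999014470095
```

```bash
python3 -m crank '[[[1.5,4,0,0],[1.7,5.0,2,0],[1.7,5.0,4,0],[1.7,5.0,4,0],[1.7,5.0,4,0]]]'
python3 -c "
from h import *
todo([.6205,-.103,.044],.2496)"
```

```text
t: 3.12
eef_pos: [0.6165, -0.0911, 0.1277]
ee_rot: [3.141, -0.001, 0.247]
force: [-0.4, -0.3, 0.5]
width: 0.053
gripper_force: 0.0
t 3.125 pos [ 0.6165 -0.0911  0.1277] yaw 0.2469 units [0.04 0.5  3.35] turn -0.03 F [-0.4 -0.3  0.5] w 0.053018390524023934
```

```bash
python3 -m crank '[[[0,0.5,0.8,0],[0,0.5,1.8,0],[0,0.5,2.7,0],[0,0.5,3.35,0],[0,0.5,3.35,0]]]' && python3 -m crank '[[[0,0,0,0],[0,0,0,0],[0,0,0,0],[0,0,0,0]]]' 1 20
python3 -c "
from h import *
todo([.6205,-.103,.044],.2496)"
```

```text
t: 3.75
eef_pos: [0.6187, -0.103, 0.0425]
ee_rot: [-3.142, 0.001, 0.247]
force: [0.3, 0.4, 0.6]
width: 0.0522
gripper_force: 0.0
t: 4.25
eef_pos: [0.6191, -0.1033, 0.0431]
ee_rot: [3.142, -0.0, 0.246]
force: [0.4, 0.1, 0.3]
width: 0.0183
gripper_force: 0.0
t 4.25 pos [ 0.6191 -0.1033  0.0431] yaw 0.2464 units [ 0.06  0.   -0.03] turn -0.04 F [0.4 0.1 0.3] w 0.01830966159896475
```

```bash
python3 -m crank '[[[0,0,0,0],[0,0,0,0],[0,-0.25,0,0],[0,-0.5,0,0],[0,-0.75,0,0],[0,-1.0,0,0],[0,-1.0,0,0]]]' && python3 -m crank '[[[0,-0.1,0,0],[0,-0.15,0,0],[0,-0.2,0,0],[0,-0.2,0,0]]]'
python3 -c "
from h import *
todo([.6205,-.103,.044],.2496)"
```

```text
t: 5.12
eef_pos: [0.6127, -0.0781, 0.043]
ee_rot: [-3.141, -0.0, 0.247]
force: [-1.5, 2.2, 5.5]
width: 0.0156
gripper_force: 20.0
t: 5.62
eef_pos: [0.6118, -0.0746, 0.043]
ee_rot: [3.141, -0.0, 0.247]
force: [0.3, -5.5, 4.7]
width: 0.0152
gripper_force: 20.0
t 5.625 pos [ 0.6118 -0.0746  0.043 ] yaw 0.2468 units [ 0.06  1.19 -0.04] turn -0.03 F [ 0.3 -5.5  4.7] w 0.015157621223099185
```

```bash
python3 -m crank '[[[0,-0.05,0,0],[0,-0.1,0,0],[0,-0.1,0,0]]]' && python3 -m crank '[[[0,-0.06,0,0],[0,-0.12,0,0],[0,-0.12,0,0]]]'
```

```text
t: 6.0
eef_pos: [0.6117, -0.0743, 0.0431]
ee_rot: [3.139, 0.0, 0.247]
force: [4.1, -18.3, 0.2]
width: 0.0156
gripper_force: 20.0
t: 6.38
eef_pos: [0.6116, -0.0738, 0.0431]
ee_rot: [3.136, 0.0, 0.246]
force: [9.2, -31.2, -3.1]
width: 0.0152
gripper_force: 20.0
```

```bash
python3 -m crank '[[[0,0.1,0,0],[0,0.1,0,0],[0,0.1,0,0],[0,0.1,-1,0],[0,0.1,-2.5,0],[0,0.1,-4,0],[0,0.1,-4,0]]]' 0.5
python3 -c "
from h import *
todo([.4842,.068,.14],.2496)"
```

```text
t: 7.25
eef_pos: [0.6129, -0.0703, 0.1462]
ee_rot: [3.141, -0.006, 0.248]
force: [-0.3, -0.9, -0.3]
width: 0.0434
gripper_force: 0.0
t 7.25 pos [ 0.6129 -0.0703  0.1462] yaw 0.2478 units [-3.64 -6.63  0.22] turn -0.02 F [-0.3 -0.9 -0.3] w 0.04338914450460698
```

```bash
python3 -m crank '[[[-1,-2,0,0],[-2.5,-4.5,0.2,0],[-3.6,-6.6,0.2,0],[-3.6,-6.6,0.2,0],[-3.6,-6.6,0.2,0]]]'
python3 - <<'E'
from h import *
for c in('top','side'):
    im,d=snap(c,c+'1.png');P=cloud(c,np.ones(d.shape,bool),d)
    K=P[(P[:,2]>.062)&(P[:,2]<.08)&(abs(P[:,0]-.615)<.04)&(abs(P[:,1]+.085)<.04)]
    print(c,'knob',len(K),K.mean(0) if len(K) else 0)
    T=P[(P[:,2]>.085)&(P[:,2]<.108)&(abs(P[:,0]-.484)<.03)&(abs(P[:,1]-.068)<.03)]
    print(c,'tab',len(T),T.mean(0) if len(T) else 0)
todo([.4842,.068,.065],.2496)
a=cv2.imread('pics/side1.png')[120:340,100:400];cv2.imwrite('pics/c.png',cv2.resize(a,(800,587)))
E
```

```text
t: 7.88
eef_pos: [0.4831, 0.0676, 0.1377]
ee_rot: [-3.141, -0.0, 0.249]
force: [0.1, 0.4, 0.8]
width: 0.0438
gripper_force: 0.0
top knob 35 [ 0.61328352 -0.07213099  0.07022739]
top tab 0 0
side knob 58 [ 0.61290476 -0.07755463  0.069158  ]
side tab 116 [0.48398976 0.06449719 0.09512025]
t 7.975 pos [0.4838 0.0666 0.1376] yaw 0.2463 units [ 0.03 -0.05  2.9 ] turn -0.04 F [-0.   0.1  0.6] w 0.044054470972414266
```

View pics/c.png

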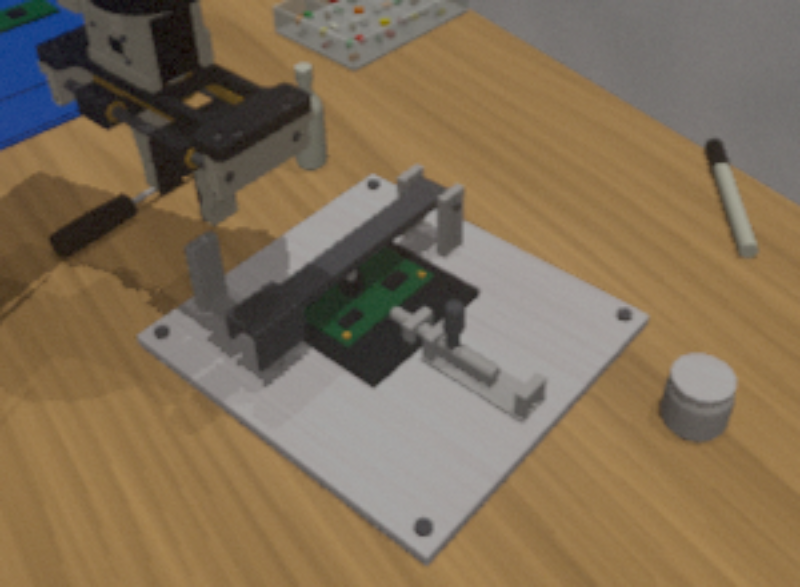

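The bolt is home: the knob at (455,320) has moved into the keeper and measures within 1 mm of the predicted position. The gripper is over the tab at (207,270), so I descend and grip.

```bash
python3 -m crank '[[[0,0,0.7,0],[0,0,1.5,0],[0,0,2.3,0],[0,0,2.9,0],[0,0,2.9,0]]]' && python3 -m crank '[[[0,0,0,0],[0,0,0,0],[0,0,0,0],[0,0,0,0],[0,0,0,0]]]' 1 40
```

```text
t: 8.6
eef_pos: [0.4831, 0.0654, 0.0639]
ee_rot: [3.141, 0.003, 0.244]
force: [0.1, -1.0, 0.4]
width: 0.0438
gripper_force: 0.0
t: 9.22
eef_pos: [0.4835, 0.0677, 0.0657]
ee_rot: [-3.14, -0.001, 0.247]
force: [-2.7, 6.5, 2.4]
width: 0.0096
gripper_force: 40.0
```

```bash
python3 -m crank '[[[0,-0.2,0,0],[0,-0.4,0,0],[0,-0.6,0,0],[0,-0.6,0,0],[0,-0.6,0,0]]]'
```

```text
t: 9.85
eef_pos: [0.4801, 0.0804, 0.0656]
ee_rot: [3.14, -0.0, 0.247]
force: [4.6, -8.4, 1.4]
width: 0.0097
gripper_force: 40.0
```

```bash
python3 -m crank '[[[0.02,0,-0.19,0],[0.05,0,-0.38,0],[0.09,0,-0.57,0],[0.13,0,-0.75,0],[0.13,0,-0.75,0]]]'
```

```text
t: 10.48
eef_pos: [0.482, 0.0805, 0.0836]
ee_rot: [3.14, 0.003, 0.246]
force: [4.2, -7.8, -4.6]
width: 0.0097
gripper_force: 40.0
```

```bash
python3 -m crank '[[[0.05,0,-0.22,0],[0.11,0,-0.45,0],[0.18,0,-0.67,0],[0.25,0,-0.89,0],[0.33,0,-1.1,0],[0.41,0,-1.32,0],[0.5,0,-1.52,0],[0.6,0,-1.73,0],[0.69,0,-1.9,0],[0.78,0,-2.07,0],[0.93,0,-2.34,0],[0.93,0,-2.34,0]]]'
python3 -m crank '[[[0,0,0,0],[0,0,0,0]]]'
python3 - <<'E'
from h import *
ex=np.array([.969,.247]);ey=np.array([-.247,.969]);o=np.array([.5875,.0273])
for c in('top','side'):
    im,d=snap(c,c+'2.png');P=cloud(c,np.ones(d.shape,bool),d)
    q=P[:,:2]-o;X=q@ex;Y=q@ey
    m=(abs(Y)<.012)&(X>-.06)&(X<.08)&(P[:,2]>.05)&(P[:,2]<.17)
    if m.sum()>20: print(c,m.sum(),'bar angle',np.arctan(-np.polyfit(X[m],P[m,2],1)[0]))
    m=(abs(X)<.02)&(abs(Y+.11)<.05)&(P[:,2]>.062)&(P[:,2]<.08)
    print('knob Y',Y[m].mean() if m.any() else None)
cv2.imwrite('pics/d.png',cv2.resize(cv2.imread('pics/side2.png')[90:340,80:400],(768,600)))
E
```

```text
t: 11.98
eef_pos: [0.5019, 0.0847, 0.1412]
ee_rot: [3.138, 0.009, 0.245]
force: [-4.2, -10.4, -0.0]
width: 0.0099
gripper_force: 40.0
t: 12.22
eef_pos: [0.5018, 0.0846, 0.1411]
ee_rot: [3.138, 0.009, 0.245]
force: [-3.6, -10.3, 0.4]
width: 0.0097
gripper_force: 40.0
top 386 bar angle 0.40557017873473633
knob Y -0.10279149839233576
side 397 bar angle 0.35970262147511517
knob Y -0.10776233726146654
```

View pics/d.png

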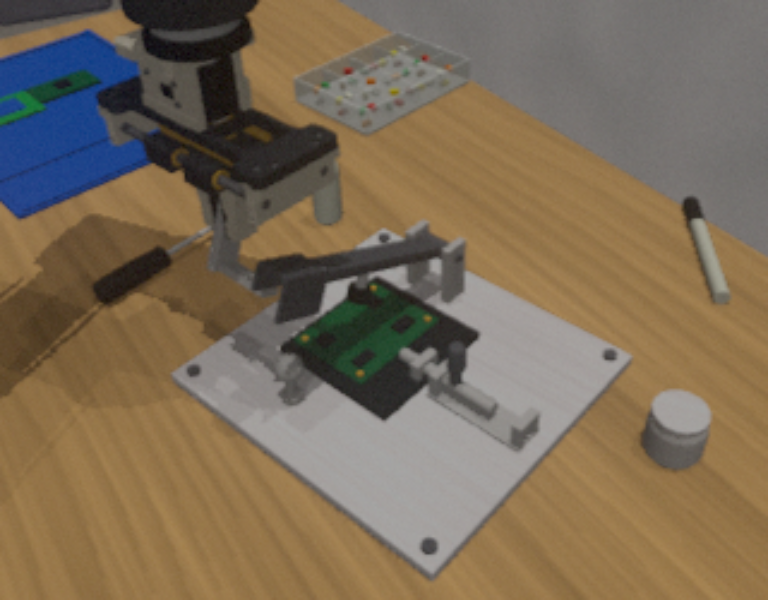

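The bar is up with the tab still in the fingers at (225,255), the ball is free at (290,385), and the knob is still home at (457,360). I'll raise it a few mm and check the coupler height.

```bash
python3 -m crank '[[[0.03,0,-0.07,0],[0.06,0,-0.14,0],[0.06,0,-0.14,0],[0.06,0,-0.14,0],[0.06,0,-0.14,0]]]'
python3 - <<'E'
from h import *
ex=np.array([.969,.247]);ey=np.array([-.247,.969]);o=np.array([.5875,.0273])
for c in('top','side'):
    im,d=snap(c);P=cloud(c,np.ones(d.shape,bool),d)
    q=P[:,:2]-o;X=q@ex;Y=q@ey
    for a,b in((-.03,.0),(0,.03),(.03,.06),(.06,.09)):
        m=(abs(Y)<.01)&(X>a)&(X<b)&(P[:,2]>.06)&(P[:,2]<.18)
        print(c,(a+b)/2,np.median(P[m,2]),end=' ')
    m=(abs(Y)<.012)&(X<-.05)&(X>-.085)&(P[:,2]>.11)&(P[:,2]<.18);print('coupler',X[m].mean(),P[m,2].mean(),m.sum())
E
```

```text
t: 12.95
eef_pos: [0.5035, 0.0852, 0.1444]
ee_rot: [3.138, 0.008, 0.245]
force: [-2.0, -9.3, -1.7]
width: 0.0098
gripper_force: 40.0
top -0.015 0.11853736197866817 top 0.015 0.10812010706159492 top 0.045 0.09422606817140101 top 0.075 0.08039163534737434 coupler -0.06662636949934801 0.1483338436982269 5
side -0.015 0.08763954516701548 side 0.015 0.1059647233853808 side 0.045 0.09527527277455242 side 0.075 0.08133341342193251 coupler -0.06858576648010563 0.14889230102039844 103
```

```bash
python3 -c "
from station import arm
print(arm.job_done())"
```

```text
the job is handed in; nothing more can be done
None
```

I handed the job in at about 13 s: the bolt is fully home against its stop, the latch is pulled, and the gripper is still holding the bar with the coupler about 7.8 cm above its seat; the bottle, tin and screwdriver were not touched as far as I can tell.

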